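# Sweep the nuts off the sorting deck into the blue bin

## Task

With your fingertips, sweep the three loose hex nuts across the raised sorting deck so that each one drops off the deck's open edge into the blue bin, not the orange one. Only push them along the deck: do not pick up or carry any, and leave the pipe coupling and the brass plug standing where they are. Finish with all three nuts at rest in the blue bin.

Things in the scene. Friction and masses are not known exactly. Their poses are not given: they have to be found in the camera images.
- deck: Fixed aluminium sorting deck, 270 mm along its x, 300 mm along its y, top face 70 mm above the bench. Origin on the bench under the middle of the deck, z up; its x is roughly the bench's x (yaw within 15 degrees). Blue rims along the two x sides (inner faces 129 mm from the middle) stand 12 mm above the top face; both y ends (150 mm from the middle) are open edges, each with a bin below it. The top face is flat and level.
- blue_bin: Fixed open blue plastic bin, 260 mm along its x, 130 mm along its y, 55 mm high, walls 4 mm, its axes parallel to the deck's. Origin on the bench under its middle, which lies 205 mm from the deck's middle along the deck's +y or -y (either end, it varies). Its near wall is tucked 10 mm under the deck's edge; its rim is lower than the deck's top, so fingers may pass over it.
- orange_bin: Fixed open orange plastic bin, same size as the blue one, at the deck's other open end. Nothing belongs in it.
- nut1: Dark steel hex nut, 24 mm across flats, 28 mm across corners, 13 mm thick, about 34 g, loose, lying flat on the deck, toward the deck's -y end at the start. Origin at its centre, half-way up (6.5 mm above what it lies on).
- nut2: Dark steel hex nut, 24 mm across flats, 28 mm across corners, 13 mm thick, about 34 g, loose, lying flat on the deck, near the middle of the deck's length at the start. Origin at its centre, half-way up (6.5 mm above what it lies on).
- nut3: Dark steel hex nut, 24 mm across flats, 28 mm across corners, 13 mm thick, about 34 g, loose, lying flat on the deck, toward the deck's +y end at the start. Origin at its centre, half-way up (6.5 mm above what it lies on).
- coupling: Bystander: bright steel pipe coupling (a plain tube), 40 mm across, 45 mm tall, standing loose on the deck near its +x rim, its centre at least 60 mm further toward +x (deck axis) than any nut at the start. Origin at the centre of its underside.
- plug: Bystander: stepped round brass plug, 34 mm across at the foot, 32 mm tall, standing loose on the deck near its +x rim, its centre at least 60 mm further toward +x (deck axis) than any nut at the start. Origin at the centre of its underside.

How it is judged (in metres and radians):
At the end, for the whole second after the job is handed in: All three nuts lie inside the blue bin's outline, their centres less than 50 mm above the bench and slower than 20 mm/s; the coupling and plug are within 12 mm of where they started, and both are upright within 0.2 rad (x of nut1 in the frame of blue_bin between -0.13 and 0.13 m and y of nut1 in the frame of blue_bin between -0.065 and 0.065 m and height (world z) of each of nut1, nut2, nut3 below 0.05 m and linear speed of each of nut1, nut2, nut3 below 0.02 m/s and x of nut2 in the frame of blue_bin between -0.13 and 0.13 m and y of nut2 in the frame of blue_bin between -0.065 and 0.065 m and x of nut3 in the frame of blue_bin between -0.13 and 0.13 m and y of nut3 in the frame of blue_bin between -0.065 and 0.065 m and distance of each of coupling, plug from where it was at the start of the episode below 0.012 m and angle between each of coupling, plug's own z axis and vertical below 0.2 rad); the robot touches nothing.
It fails at once if a nut is lifted more than 18 mm off the deck (height (world z) of any of nut1, nut2, nut3 above 0.0945 m).
It fails at once if a nut is carried out beyond the deck's open edge instead of dropping off it (centre more than 35 mm past the edge and still at deck height) ((height (world z) of nut1 above 0.072 m and (y of nut1 in the frame of deck above 0.185 m or y of nut1 in the frame of deck below -0.185 m)) or (height (world z) of nut2 above 0.072 m and (y of nut2 in the frame of deck above 0.185 m or y of nut2 in the frame of deck below -0.185 m)) or (height (world z) of nut3 above 0.072 m and (y of nut3 in the frame of deck above 0.185 m or y of nut3 in the frame of deck below -0.185 m))).
It fails at once if the coupling or plug is shifted more than 12 mm or tipped more than 0.2 rad ((distance of coupling from where it was at the start of the episode above 0.012 m or angle between coupling's own z axis and vertical above 0.2 rad) or (distance of plug from where it was at the start of the episode above 0.012 m or angle between plug's own z axis and vertical above 0.2 rad)).
It also fails if it takes over 58 s, if anything falls off the work surface, if the arm or the gripper's body presses on something with over 40 N, if the wrist force passes 120 N, or if a joint passes its speed limit or range.

## Robot

A 6-joint arm with a two-finger parallel gripper is mounted at the origin on the work surface. World frame = base frame: x ahead of the robot, y to its left, z up, the work surface at z = 0. Lengths are in m, angles in degrees, forces in N, time in s.
With the tool pointing down it reaches from about 0.4 to 0.825 m from the base axis. Payload 7 kg.
Tool frame: the origin (TCP) lies on the centre line of the jaws, within the pads' length; the fingertips stand 11 mm ahead of it and the grasp point (between the pads) lies 8 mm behind it; z points along the fingers, y is the line along which they close (so a half turn about z gives the same grasp; the last joint's range is limited). The gripper opens to 88 mm and grips with 3 to 60 N. Pads are 19 mm wide; open, the fingers measure 130 mm over their backs; the gripper's body (78 mm by 193 mm) begins 47 mm behind the grasp point.
Start: joints at [80.277, 20.546, 0.682, 0, -70.136, -16.507], TCP at [0.298, 0.605, 0.238] pointing down, gripper open.
Joint ranges: [-176.03, 176.03], [-82.01, 121.73], [-58.28, 71.71], [-173.87, 95.51], [-174.79, -0.11], [-173.66, 173.66]. Speed limits (degrees/s): [136.94, 136.94, 172.46, 180, 180, 180].

## Interface

Orientations are given as [roll, pitch, yaw] about the fixed x, y, z axes, in that order (R = Rz(yaw) Ry(pitch) Rx(roll)).
In Python, from plant import r, capture, camera_model, job gives the robot as it stands.
- The arm moves only by the tool drive_tool, never from a script. Its argument "increments" is a list that holds one entry, the list of rows, each a list of 5 numbers: the gripper's target within -1 to 1 (fully open at 1, half-way at 0, shut at -1), then the shift along the tool's x, y, z scaled (see below), then the turn about the tool's z scaled (see below). In form: [[[gripper, tx, ty, tz, roll], ...]]. A call has 1 to 5 rows; each row is the pose to reach, as a shift and turn from the pose commanded when the call began, along the tool's axes at that moment, turning the shorter way round; what a row does not reach only later rows make up. The controller multiplies each number of a shift by 120 mm and each number of a turn by 360 degrees. A row lasts 1/8 s, in which the tool goes at most 62.5 mm and 10.7 degrees, less where a joint would pass 70% of its speed; a pose out of reach is approached as far as the arm can. A call with a number of a shift or a turn outside -1 to 1 is refused whole. A call with a gripper value outside its range is refused whole. The fingers move at their own pace and stop on an object; "squeeze" is the grip in N (left out, the last holds). Time passes only in rows, so rows that repeat a pose let the fingers close. It gives the time, the measured TCP pose, the force, the opening and the grip force at its end, in the units of the state.
- r.get_state(): the state, without advancing time (a new reading comes with each control period).
- capture(name): name is "scene" or "top" or "wrist"; returns the picture (420x560x3 uint8, red, green, blue); there is no depth.
- camera_model(name): a dict with "camera_matrix" (3x3 intrinsics, pixels), "rvec" (rotation vector, rad) and "tvec" (3), from world to camera coordinates, as OpenCV has them. Camera axes: x right, y down, z forward; pixel columns grow to the right and rows downward; lengths in m; the calibration is good to about 2 mm. The wrist camera is an equidistant fisheye: a pixel r from the principal point sees the ray r / f radians off the axis. A picture is of the moment at which its call begins: read the wrist's pose just before it. camera_model takes no time and is no camera call; for the wrist camera it gives the pose at the moment of the call.
- job.close_job(): hands the job in; it is judged then, once.
The state is a dict: "time_s": time; "joints": joint angles; "qd": joint speeds; "joint_torque": joint torques, N m; "tcp_pos": TCP position; "eef_rot": TCP orientation; "contact_force": force on the tool from outside, world axes, zero at the start; "moment": the same for the moment, N m; "gripper_width": finger opening in m; "gripper_force": force on a finger pad.
Only numpy, scipy, OpenCV 4.12 (cv2) and the standard library are available. Lean on these libraries where they do the work, as an engineer would, in place of code of your own. Each camera call takes 0.05 s, during which the arm holds its last target. There are 200 camera calls.

## Working session

There is one attempt and no reset: what is moved stays moved. The work goes in short steps, Python scripts to look and compute and a tool call to move; the robot and the scene stay as the last step left them, time stands still between calls to the robot, and variables do not carry over. Pictures are saved under pics/ and viewed, at most 10 in all, crops included, and the job is handed in when it is done.

Besides the shell and the picture viewer there is one more tool, called after "Call:" as name(argument=value, ...), one argument or row to a line, values as JSON. drive_tool: Moves the arm, as the interface text tells. Its arguments: {"type":"object","properties":{"increments":{"type":"array"},"squeeze":{"type":"number"}},"required":["increments"]}

```bash
mkdir -p pics; python3 - <<'E'
from plant import r,capture,camera_model
import cv2,numpy as np
s=r.get_state();print(s['time_s'],s['tcp_pos'],s['eef_rot'],s['gripper_width'])
for n in("top","scene"):
    im=capture(n);cv2.imwrite(f"pics/{n}0.png",im[:,:,::-1]);m=camera_model(n);print(n,m)
E
```

```text
0.0 [0.29813201 0.60506312 0.23662774] [ 1.79905393e+02 -7.71613277e-03 -2.62364461e+01] 0.08772226216402897
top {'camera_matrix': array([[513.30787062,   0.        , 284.50723753],
       [  0.        , 513.30787062, 210.80077598],
       [  0.        ,   0.        ,   1.        ]]), 'rvec': array([ 2.20378685, -2.18562446,  0.03724521]), 'tvec': array([0.0320488 , 0.58876316, 0.85028885])}
scene {'camera_matrix': array([[399.32106657,   0.        , 274.55008472],
       [  0.        , 399.32106657, 204.50469027],
       [  0.        ,   0.        ,   1.        ]]), 'rvec': array([ 1.50003918,  1.97291596, -0.880678  ]), 'tvec': array([ 0.1233659 , -0.33495325,  1.13895868])}
```

View pics/top0.png

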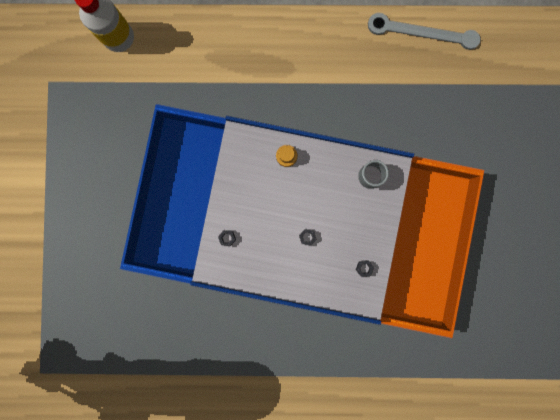

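View pics/scene0.png

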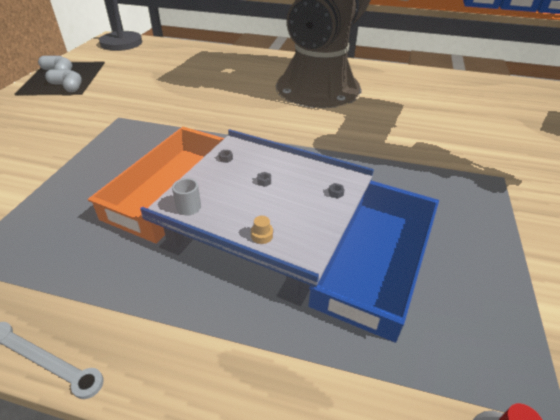

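The blue bin is at the deck's +y end (left in the top view). The nuts are near pixels (229,238), (308,237) and (365,269), the plug near (287,156) and the coupling near (374,174).

```bash
cat > h.py <<'E'
import cv2,numpy as np
from plant import r,capture,camera_model
def ray(m,uv,z):
    R=cv2.Rodrigues(m['rvec'])[0];c=-R.T@m['tvec']
    n=cv2.undistortPoints(np.float64(uv).reshape(-1,1,2),m['camera_matrix'],None)[:,0]
    d=np.c_[n,np.ones(len(n))]@R
    return c+d*((z-c[2])/d[:,2])[:,None]
def deck(im,m):
    hsv=cv2.cvtColor(im,cv2.COLOR_RGB2HSV)
    w=((hsv[...,1]<60)&(hsv[...,2]>125)).astype(np.uint8)
    w[:90]=0
    w=cv2.morphologyEx(w,cv2.MORPH_OPEN,np.ones((5,5)))
    c=max(cv2.findContours(w,0,2)[0],key=cv2.contourArea)
    return c,cv2.minAreaRect(ray(m,c[:,0],.07)[:,:2].astype(np.float32))
def nuts(im,m,dc):
    hull=cv2.convexHull(dc);k=np.zeros(im.shape[:2],np.uint8);cv2.fillPoly(k,[hull],1)
    g=im.max(2);b=((g<75)&(k>0)).astype(np.uint8)
    b=cv2.morphologyEx(b,cv2.MORPH_CLOSE,np.ones((5,5)))
    out=[]
    for c in cv2.findContours(b,0,2)[0]:
        if cv2.contourArea(c)>60:
            (u,v),ra=cv2.minEnclosingCircle(c);out.append((u,v,ra,cv2.contourArea(c)))
    return out
E
python3 - <<'E'
from h import *
im=cv2.imread("pics/top0.png")[:,:,::-1].copy();m=camera_model("top")
c,re=deck(im,m);print("deck",re);print(cv2.boxPoints(re).round(4))
for n in nuts(im,m,c):print(np.round(n,1),ray(m,n[:2],.083).round(4))
print("plug,coup",ray(m,[[287,154]],.1).round(4),ray(m,[[374,173]],.115).round(4))
# deck frame
cv2.imwrite("pics/crop.png",cv2.resize(im[90:350,110:500],None,fx=2,fy=2,interpolation=2)[:,:,::-1])
E
```

```text
deck ((0.5738022327423096, 0.008798375725746155), (0.2990083694458008, 0.25647687911987305), 78.8663330078125)
[[ 0.4191 -0.1131]
 [ 0.6708 -0.1627]
 [ 0.7285  0.1307]
 [ 0.4768  0.1803]]
[364.6 268.2   8.7 194. ] [[ 0.4982 -0.0875  0.083 ]]
[227.4 237.4   8.5 178.5] [[0.5436 0.124  0.083 ]]
[308.1 236.7   8.3 170. ] [[ 5.457e-01 -4.000e-04  8.300e-02]]
plug,coup [[0.6711 0.033  0.1   ]] [[ 0.6413 -0.0965  0.115 ]]
```

View pics/crop.png

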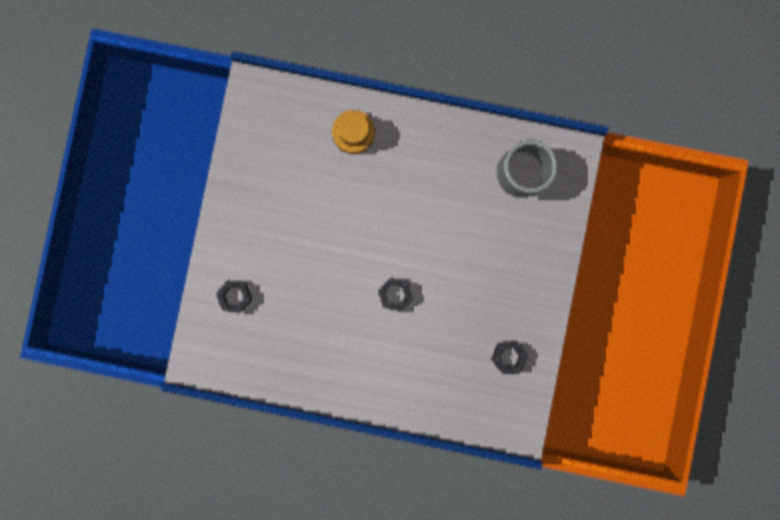

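Call:
drive_tool(
  increments=[
    [[-0.75,0.4,0.32,0,0.028],[-0.75,0.8,0.65,0,0.056],[-0.75,1,0.81,0,0.084],[-0.75,1,0.81,0,0.112],[-0.75,1,0.81,0,0.14]],
  ],
)

```text
time_s: 0.72
tcp_pos: [0.3632, 0.4645, 0.2375]
eef_rot: [180.0, -0.0, -77.0]
contact_force: [0.5, -0.5, 0.3]
gripper_width: 0.0432
gripper_force: 0.0
```

Call:
drive_tool(
  increments=[
    [[-0.75,0.5,-0.1,0,0.028],[-0.75,1,-0.2,0,0.056],[-0.75,1,-0.2,0,0.068],[-0.75,1,-0.2,0,0.068]],
  ],
)

```text
time_s: 1.23
tcp_pos: [0.4143, 0.3534, 0.2375]
eef_rot: [180.0, 0.0, -101.1]
contact_force: [-0.4, -0.5, -0.2]
gripper_width: 0.0114
gripper_force: 0.0
```

```bash
cat >> h.py <<'E'
C=np.array([.5738,.0088]);A=np.deg2rad(-11.13);X=np.array([np.cos(A),np.sin(A)]);Y=np.array([-X[1],X[0]])
def tod(p): d=np.array(p)[:2]-C; return np.round([d@X,d@Y],4)
E
python3 - <<'E'
from h import *
s=r.get_state();print(tod(s['tcp_pos']),s['tcp_pos'],s['eef_rot'],s['gripper_width'])
for n in [(.5436,.124),(.5457,-.0004),(.4982,-.0875),(.6711,.033),(.6413,-.0965)]:print(tod(n))
E
```

```text
[-0.223   0.3073] [0.41433713 0.35339652 0.23751702] [ 1.79991769e+02  1.07617803e-04 -1.01143398e+02] 0.011419243953264538
[-0.0519  0.1072]
[-0.0258 -0.0145]
[-0.0556 -0.1091]
[0.0908 0.0425]
[ 0.0866 -0.0903]
```

Call:
drive_tool(
  increments=[
    [[-0.75,0.4,-0.28,0,0],[-0.75,0.8,-0.57,0,0],[-0.75,1,-0.71,0,0],[-0.75,1,-0.71,0,0]],
  ],
)

```text
time_s: 1.72
tcp_pos: [0.4749, 0.2188, 0.2374]
eef_rot: [180.0, -0.0, -101.1]
contact_force: [0.3, 0.1, 0.6]
gripper_width: 0.0109
gripper_force: 0.0
```

Call:
drive_tool(
  increments=[
    [[-0.75,0.4,-0.28,0,0],[-0.75,0.8,-0.57,0.2,0],[-0.75,1,-0.71,0.4,0],[-0.75,1,-0.71,0.5,0],[-0.75,1,-0.71,0.5,0]],
  ],
)

```text
time_s: 2.35
tcp_pos: [0.5346, 0.0865, 0.1766]
eef_rot: [179.9, -0.1, -101.0]
contact_force: [0.6, 0.5, 0.5]
gripper_width: 0.0108
gripper_force: 0.0
```

```bash
python3 - <<'E'
from h import *
s=r.get_state();print(tod(s['tcp_pos']),s['tcp_pos'],s['eef_rot'],s['contact_force'])
im=capture("wrist");cv2.imwrite("pics/w1.png",im[:,:,::-1])
E
```

```text
[-0.0535  0.0687] [0.53460428 0.08648344 0.17661358] [ 1.79906439e+02 -6.97710667e-02 -1.01030977e+02] [0.64578578 0.46665123 0.54407523]
```

View pics/w1.png

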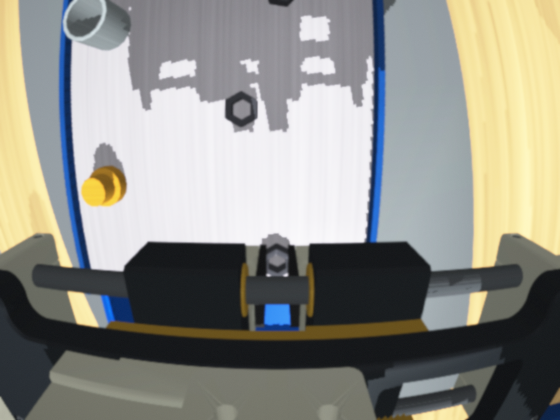

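The wrist view shows nut2 at (241,108), the plug at (104,187) and the coupling at (97,22). Nut3 lies ahead of the fingers, seen through the gap near (277,260). Next I descend behind it.

Call:
drive_tool(
  increments=[
    [[-0.75,0,0,0.3,0],[-0.75,0,0,0.55,0],[-0.75,0,0,0.7,0],[-0.75,0,0,0.77,0],[-0.75,0,0,0.77,0]],
  ],
)

```text
time_s: 3.02
tcp_pos: [0.5353, 0.0866, 0.0856]
eef_rot: [-180.0, 0.0, -101.0]
contact_force: [-0.1, 0.1, 1.0]
gripper_width: 0.0111
gripper_force: 0.0
```

Call:
drive_tool(
  increments=[
    [[-0.75,-0.08,0,0,0],[-0.75,-0.16,0,0,0],[-0.75,-0.24,0,0,0],[-0.75,-0.32,0,0,0],[-0.75,-0.4,0,0,0]],
  ],
)

```text
time_s: 3.65
tcp_pos: [0.5444, 0.1335, 0.0852]
eef_rot: [180.0, -0.0, -101.1]
contact_force: [1.0, -0.6, 1.7]
gripper_width: 0.0111
gripper_force: 0.4
```

```bash
python3 - <<'E'
from h import *
s=r.get_state();print(s['time_s'],tod(s['tcp_pos']),s['tcp_pos'],s['contact_force'])
im=capture("scene");cv2.imwrite("pics/s1.png",cv2.resize(im[100:350,80:460],None,fx=2,fy=2)[:,:,::-1])
E
```

```text
3.65 [-0.0529  0.1167] [0.54444143 0.13347794 0.08517938] [ 1.04748136 -0.57965477  1.71041354]
```

View pics/s1.png

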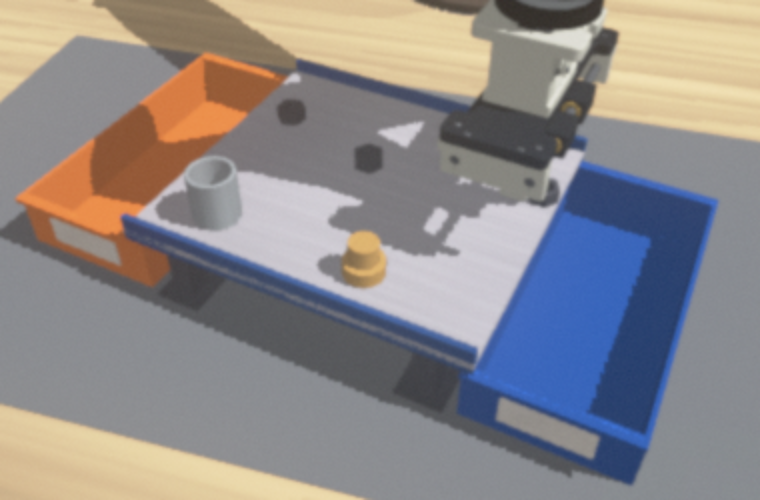

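Nut3, at crop pixel (545,190), sits against the fingers near the blue edge, and the other pieces have not moved. I keep pushing until it goes over the edge.

Call:
drive_tool(
  increments=[
    [[-0.75,-0.08,0,0,0],[-0.75,-0.16,0,0,0],[-0.75,-0.24,0,0,0],[-0.75,-0.32,0,0,0],[-0.75,-0.4,0,0,0]],
  ],
)

```text
time_s: 4.32
tcp_pos: [0.5537, 0.1806, 0.0851]
eef_rot: [-180.0, 0.0, -101.1]
contact_force: [0.3, -0.3, 0.4]
gripper_width: 0.0107
gripper_force: 0.0
```

Call:
drive_tool(
  increments=[
    [[-0.75,-0.04,0,0,0],[-0.75,-0.04,0,0,0]],
  ],
)

```text
time_s: 4.58
tcp_pos: [0.5545, 0.1849, 0.0851]
eef_rot: [180.0, -0.0, -101.1]
contact_force: [0.9, -0.9, -0.2]
gripper_width: 0.011
gripper_force: 0.0
```

```bash
python3 - <<'E'
from h import *
s=r.get_state();print(s['time_s'],tod(s['tcp_pos']),s['tcp_pos'],s['contact_force'])
im=capture("scene");cv2.imwrite("pics/s2.png",cv2.resize(im[100:350,80:460],None,fx=2,fy=2)[:,:,::-1])
E
```

```text
4.575 [-0.0529  0.1691] [0.55449498 0.18493336 0.08505736] [ 0.92150026 -0.92894421 -0.2152797 ]
```

View pics/s2.png

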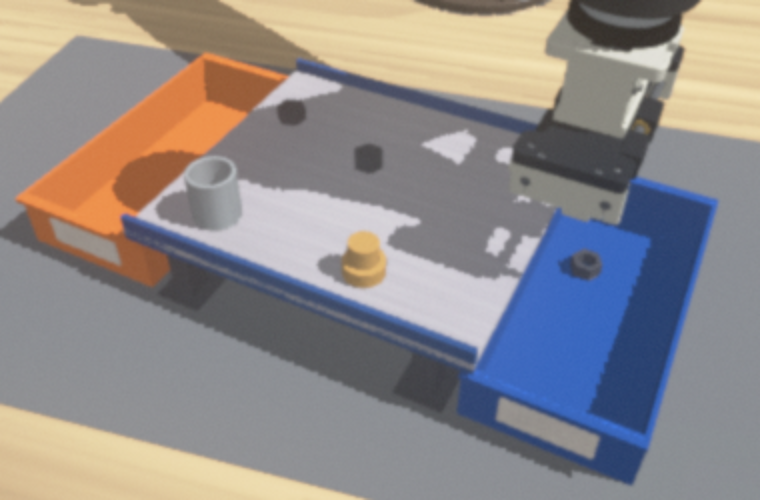

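Nut3 is in the blue bin at crop pixel (587,263). Nut2 is next, approached from above.

Call:
drive_tool(
  increments=[
    [[-0.75,0,0,-0.35,0],[-0.75,0.4,0,-0.35,0],[-0.75,0.8,-0.1,-0.35,0],[-0.75,1,-0.22,-0.35,0],[-0.75,1,-0.22,-0.35,0]],
  ],
)

```text
time_s: 5.25
tcp_pos: [0.5574, 0.0598, 0.1273]
eef_rot: [-180.0, -0.0, -101.3]
contact_force: [0.2, 1.3, 0.7]
gripper_width: 0.011
gripper_force: 0.0
```

Call:
drive_tool(
  increments=[
    [[-0.75,0.4,0,0,0],[-0.75,0.8,0,0,0],[-0.75,0.87,0,0,0],[-0.75,0.87,0,0,0]],
  ],
)

```text
time_s: 5.75
tcp_pos: [0.5372, -0.0407, 0.1273]
eef_rot: [-180.0, 0.0, -101.2]
contact_force: [0.7, 0.1, -0.2]
gripper_width: 0.0114
gripper_force: 0.0
```

```bash
python3 - <<'E'
from h import *
s=r.get_state();print(s['time_s'],tod(s['tcp_pos']),s['tcp_pos'],s['eef_rot'])
E
```

```text
5.75 [-0.0264 -0.0556] [ 0.53720561 -0.04069513  0.12729743] [-1.79981534e+02  1.17146047e-02 -1.01164808e+02]
```

Call:
drive_tool(
  increments=[
    [[-0.75,0,0,0.2,0],[-0.75,0,0,0.32,0],[-0.75,0,0,0.35,0],[-0.75,0,0,0.35,0]],
  ],
)

```text
time_s: 6.25
tcp_pos: [0.5374, -0.0402, 0.0852]
eef_rot: [180.0, -0.0, -101.1]
contact_force: [0.1, -0.1, 0.6]
gripper_width: 0.0106
gripper_force: 0.0
```

Call:
drive_tool(
  increments=[
    [[-0.75,-0.08,0,0,0],[-0.75,-0.16,0,0,0],[-0.75,-0.26,0,0,0],[-0.75,-0.38,0,0,0],[-0.75,-0.5,0,0,0]],
  ],
)

```text
time_s: 6.88
tcp_pos: [0.549, 0.0193, 0.0853]
eef_rot: [-180.0, 0.0, -101.1]
contact_force: [0.2, -0.8, 0.1]
gripper_width: 0.0108
gripper_force: 0.2
```

Call:
drive_tool(
  increments=[
    [[-0.75,-0.12,0,0,0],[-0.75,-0.24,0,0,0],[-0.75,-0.36,0,0,0],[-0.75,-0.48,0,0,0],[-0.75,-0.6,0,0,0]],
  ],
)

```text
time_s: 7.5
tcp_pos: [0.5628, 0.0898, 0.0851]
eef_rot: [180.0, -0.0, -101.1]
contact_force: [-0.5, -0.1, 0.6]
gripper_width: 0.0106
gripper_force: 0.2
```

Call:
drive_tool(
  increments=[
    [[-0.75,-0.08,0,0,0],[-0.75,-0.16,0,0,0],[-0.75,-0.24,0,0,0],[-0.75,-0.32,0,0,0],[-0.75,-0.4,0,0,0]],
  ],
)

```text
time_s: 8.12
tcp_pos: [0.572, 0.1365, 0.0852]
eef_rot: [-180.0, 0.0, -101.1]
contact_force: [0.5, -0.9, -0.3]
gripper_width: 0.011
gripper_force: 0.2
```

Call:
drive_tool(
  increments=[
    [[-0.75,-0.08,0,0,0],[-0.75,-0.16,0,0,0],[-0.75,-0.24,0,0,0],[-0.75,-0.32,0,0,0],[-0.75,-0.38,0,0,0]],
  ],
)

```text
time_s: 8.75
tcp_pos: [0.5807, 0.1813, 0.0851]
eef_rot: [180.0, -0.0, -101.1]
contact_force: [-0.5, -0.5, 0.8]
gripper_width: 0.011
gripper_force: 0.0
```

```bash
python3 - <<'E'
from h import *
s=r.get_state();print(s['time_s'],tod(s['tcp_pos']),s['tcp_pos'],s['contact_force'])
im=capture("scene");cv2.imwrite("pics/s3.png",cv2.resize(im[100:350,80:460],None,fx=2,fy=2)[:,:,::-1])
E
```

```text
8.75 [-0.0265  0.1706] [0.58073752 0.18133835 0.08511861] [-0.46336854 -0.50448584  0.83297619]
```

View pics/s3.png

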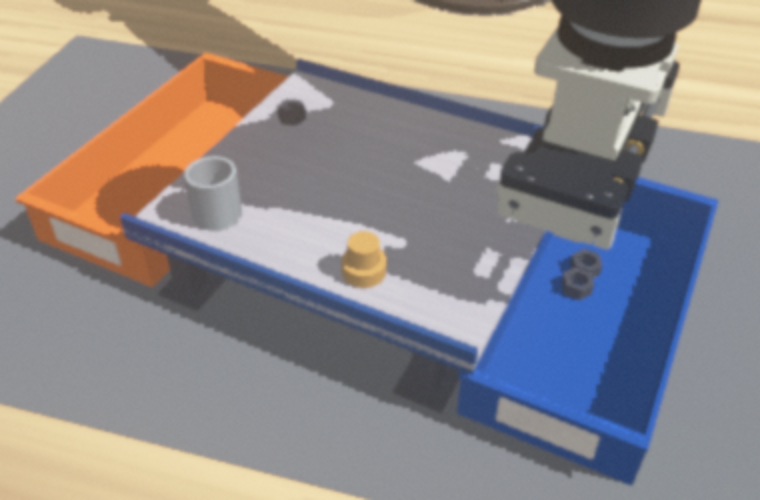

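Two nuts are in the blue bin, at crop pixels (587,263) and (577,283). Only nut1 is left, at (292,111).

Call:
drive_tool(
  increments=[
    [[-0.75,0,0,-0.35,0],[-0.75,0.4,0,-0.35,0],[-0.75,0.8,0.1,-0.35,0],[-0.75,1,0.24,-0.35,0]],
  ],
)

```text
time_s: 9.3
tcp_pos: [0.5282, 0.0666, 0.1271]
eef_rot: [180.0, -0.0, -101.2]
contact_force: [-0.2, 0.7, 0.6]
gripper_width: 0.0107
gripper_force: 0.0
```

Call:
drive_tool(
  increments=[
    [[-0.75,0.4,0,0,0],[-0.75,0.8,0,0,0],[-0.75,1,0,0,0]],
  ],
)

```text
time_s: 9.68
tcp_pos: [0.5053, -0.0511, 0.1273]
eef_rot: [180.0, 0.0, -101.2]
contact_force: [0.5, 0.5, 0.4]
gripper_width: 0.0111
gripper_force: 0.0
```

Call:
drive_tool(
  increments=[
    [[-0.75,0.4,0,0,0],[-0.75,0.68,0,0,0],[-0.75,0.68,0,0,0],[-0.75,0.68,0,0,0]],
  ],
)

```text
time_s: 10.18
tcp_pos: [0.4905, -0.1294, 0.1273]
eef_rot: [-180.0, 0.0, -101.2]
contact_force: [0.3, -0.8, 0.0]
gripper_width: 0.0109
gripper_force: 0.0
```

```bash
python3 - <<'E'
from h import *
s=r.get_state();print(s['time_s'],tod(s['tcp_pos']),s['tcp_pos'],s['eef_rot'])
E
```

```text
10.175 [-0.0551 -0.1516] [ 0.49048486 -0.12935122  0.12726709] [-1.79984971e+02  6.12220253e-03 -1.01151569e+02]
```

Call:
drive_tool(
  increments=[
    [[-0.75,0,0,0.2,0],[-0.75,0,0,0.32,0],[-0.75,0,0,0.35,0],[-0.75,0,0,0.35,0]],
  ],
)

```text
time_s: 10.68
tcp_pos: [0.4906, -0.129, 0.0852]
eef_rot: [180.0, -0.0, -101.1]
contact_force: [0.2, 0.4, 0.7]
gripper_width: 0.0109
gripper_force: 0.0
```

Call:
drive_tool(
  increments=[
    [[-0.75,-0.08,0,0,0],[-0.75,-0.16,0,0,0],[-0.75,-0.26,0,0,0],[-0.75,-0.38,0,0,0],[-0.75,-0.5,0,0,0]],
  ],
)

```text
time_s: 11.3
tcp_pos: [0.5022, -0.0693, 0.0853]
eef_rot: [-180.0, 0.0, -101.1]
contact_force: [0.3, -0.6, 0.2]
gripper_width: 0.0107
gripper_force: 0.2
```

Call:
drive_tool(
  increments=[
    [[-0.75,-0.12,0,0,0],[-0.75,-0.24,0,0,0],[-0.75,-0.36,0,0,0],[-0.75,-0.48,0,0,0],[-0.75,-0.6,0,0,0]],
  ],
)

```text
time_s: 11.92
tcp_pos: [0.516, 0.0011, 0.0852]
eef_rot: [180.0, -0.0, -101.1]
contact_force: [-0.4, -1.3, 0.2]
gripper_width: 0.0112
gripper_force: 0.2
```

Call:
drive_tool(
  increments=[
    [[-0.75,-0.12,0,0,0],[-0.75,-0.24,0,0,0],[-0.75,-0.36,0,0,0],[-0.75,-0.48,0,0,0],[-0.75,-0.6,0,0,0]],
  ],
)

```text
time_s: 12.55
tcp_pos: [0.5299, 0.0718, 0.0851]
eef_rot: [180.0, -0.0, -101.1]
contact_force: [-0.5, -0.9, -0.2]
gripper_width: 0.0111
gripper_force: 0.2
```

Call:
drive_tool(
  increments=[
    [[-0.75,-0.12,0,0,0],[-0.75,-0.24,0,0,0],[-0.75,-0.34,0,0,0],[-0.75,-0.42,0,0,0],[-0.75,-0.5,0,0,0]],
  ],
)

```text
time_s: 13.18
tcp_pos: [0.5413, 0.1302, 0.0851]
eef_rot: [180.0, -0.0, -101.1]
contact_force: [-0.1, -0.6, -0.2]
gripper_width: 0.0109
gripper_force: 0.2
```

Call:
drive_tool(
  increments=[
    [[-0.75,-0.08,0,0,0],[-0.75,-0.16,0,0,0],[-0.75,-0.24,0,0,0],[-0.75,-0.32,0,0,0],[-0.75,-0.4,0,0,0]],
  ],
)

```text
time_s: 13.8
tcp_pos: [0.5507, 0.1775, 0.0852]
eef_rot: [-180.0, 0.0, -101.1]
contact_force: [0.4, -1.0, -0.4]
gripper_width: 0.0107
gripper_force: 0.0
```

```bash
python3 - <<'E'
from h import *
s=r.get_state();print(s['time_s'],tod(s['tcp_pos']),s['tcp_pos'],s['contact_force'])
E
```

```text
13.8 [-0.0553  0.1611] [0.55067168 0.17750756 0.085166  ] [ 0.42801148 -0.96973313 -0.44210946]
```

Next I lift clear and check the bin.

Call:
drive_tool(
  increments=[
    [[-0.75,-0.04,0,0,0],[-0.75,-0.08,0,0,0],[-0.75,-0.08,0,-0.3,0],[-0.75,-0.08,0,-0.7,0],[-0.75,-0.08,0,-1,0]],
  ],
)

```text
time_s: 14.42
tcp_pos: [0.5527, 0.1863, 0.2073]
eef_rot: [-179.9, 0.0, -101.1]
contact_force: [0.2, 0.8, -1.3]
gripper_width: 0.011
gripper_force: 0.0
```

Call:
drive_tool(
  increments=[
    [[-0.75,0,0.4,0,0],[-0.75,0,0.8,0,0],[-0.75,0,0.8,0,0],[-0.75,0,0.8,0,0]],
  ],
)

```text
time_s: 14.92
tcp_pos: [0.4584, 0.205, 0.2057]
eef_rot: [-180.0, 0.0, -101.1]
contact_force: [-0.2, -0.1, -0.3]
gripper_width: 0.0108
gripper_force: 0.0
```

```bash
python3 - <<'E'
from h import *
s=r.get_state();print(s['time_s'],tod(s['tcp_pos']),s['tcp_pos'],s['contact_force'])
im=capture("scene");cv2.imwrite("pics/s4.png",cv2.resize(im[100:350,80:460],None,fx=2,fy=2)[:,:,::-1])
E
```

```text
14.925 [-0.1511  0.1703] [0.45838612 0.20504348 0.20565178] [-0.15150886 -0.1309895  -0.30219847]
```

View pics/s4.png

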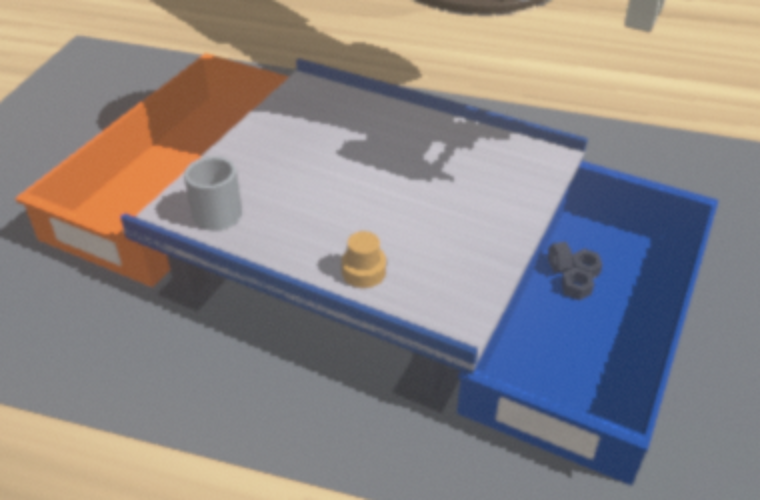

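All three nuts are in the blue bin around crop pixel (575,265), and the coupling and plug are where they started. The robot is clear of everything.

```bash
python3 -c "
from plant import job
print(job.close_job())"
```

```text
the job is handed in; nothing more can be done
None
```

I swept all three nuts off the deck into the blue bin without moving the coupling or plug, and handed the job in at about 15 s; no verdict came back, but the last picture showed the nuts in the bin.

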